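# Push a sample jar through the locker's sprung flap

### The arm

A 7-joint arm with a two-finger parallel gripper is mounted at the origin on a cart in front of the work surface, level with it; the furniture and walls round the work are solid. World frame = base frame: x ahead of the robot, y to its left, z up, the work surface at z = 0. Lengths are in m, angles in rad, forces in N, time in s.
With the tool pointing down it reaches from about 0.35 to 0.9 m from the base axis. Payload 7.2 kg.
Tool frame: the origin (TCP) lies midway between the tips of the shut fingers; the grasp point (between the pads) lies 19 mm behind it; z points along the fingers, y is the line along which they close (so a half turn about z gives the same grasp; the last joint's range is limited). The gripper opens to 88 mm and grips with 3 to 60 N. Pads are 20 mm wide; open, the fingers measure 115 mm over their backs; the gripper's body (75 mm by 178 mm) begins 61 mm behind the grasp point.
Start: joints at [1.132, 0.411, -0.013, 1.596, 0.006, 1.134, -0.082], TCP at [0.226, -0.583, 0.223] pointing down, gripper open.
Joint ranges: [-2.95, 2.95], [-0.29, 1.99], [-1.47, 1.44], [0.14, 2.54], [-1.03, 4.17], [0.13, 1.85], [-2.86, 2.86]. Speed limits (rad/s): [2.39, 2.39, 3.01, 3.01, 3.14, 3.14, 3.14].

### API

Orientations are given as a unit quaternion [w, x, y, z].
In Python, from cell import robot, camrig, probe_bus, job_done gives the robot as it stands (robot), with the cameras (camrig), the readings (probe_bus) and the job as plain functions.
- The arm moves only by the shell command python3 inch.py 'ROWS' [OPENING] [FORCE]. ROWS is a JSON list of rows, 1 to 12 of them, each of 4 numbers: dx, dy, dz in m, then a turn about the tool's z in rad; each row shifts and turns the commanded pose from where the row before left it, along the tool's axes as they then stand; what a row does not reach is not made up. A row lasts 1/12 s, in which the tool goes at most 0.0417 m and 0.125 rad, less where a joint would pass 70% of its speed; a pose out of reach is approached as far as the arm can. OPENING is the opening from 0.0 (shut) to 1.0 (fully open), set as the command begins (- or left out keeps the last). The fingers move at their own pace and stop on an object; FORCE is the grip in N (left out, the last holds). Time passes only in rows, so rows that do not move let the fingers close. It prints the time, the measured TCP pose, the force, the opening and the grip force at its end.
- probe_bus.state(): the state, without advancing time (a new reading comes with each control period).
- camrig.get_image(name): name is "scene" or "top" or "wrist"; returns a dict with "image" (384x512x3 uint8, blue, green, red), "intrinsics" (3x3 intrinsics, pixels), "dist_coeffs" ([k1, k2, p1, p2, k3] as OpenCV has them; the pictures are not rectified), "origin" and "rotation" of the camera in the world. Camera axes: x right, y up, looking along -z (the intrinsics and any distortion apply to the point x, -y, -z); pixel columns grow to the right and rows downward; lengths in m; the calibration is good to about 2 mm. A picture is of the moment at which its call begins. There is no depth.
- job_done(): hands the job in; it is judged then, once.
The state is a dict: "clock": time; "joint_pos": joint angles; "joint_vel": joint speeds; "effort": joint torques, N m; "tcp_pos": TCP position; "orientation": TCP orientation; "force": force on the tool from outside, world axes, zero at the start; "wrist_torque": the same for the moment, N m; "width": opening from 0.0 (shut) to 1.0 (fully open); "grip_force": force on a finger pad.
Only numpy, scipy, OpenCV 4.12 (cv2) and the standard library are available. Lean on these libraries where they do the work, as an engineer would, in place of code of your own. Each camera call takes 0.05 s, during which the arm holds its last target. There are 200 camera calls.

### The job

Take the push stick by its red handle block and push the red-capped jar through the sprung flap into the sample locker until it is firmly home: pressed clearly, but gently, against the sprung stop pad hidden inside, for a moment. Then draw the stick back out so that the flap swings shut behind the jar, and leave the stick lying on the bench or the infeed deck outside the gate. Never touch the jar with the hand, do not tip or crush it, and leave the two other jars alone.

Things in the scene. Friction and masses are not known exactly. Their poses are not given: they have to be found in the camera images.
- locker: Blue sheet-metal sample locker fixed to the bench, steel infeed deck in front. Origin: bench level, middle of the gate opening; +x is the push direction into the locker, y across, z up. Housing x -5 to +240, clear width 62, outside width 82, height 135. Inside, out of sight, is the stop pad (see stop).
- flap (a joint): Yellow flap in the gate, hung from its top edge (locker x +3, z 110), 56 wide, 98 long. 0 = shut (upright); grows as the lower edge swings inwards and up, to 1.5 rad; never outwards. A spring shuts it (0.06 Nm shut, 0.14 at 1.5); it is slick, and passing the jar takes about 2 to 3 N. It can shut only when the jar's rear is over 90 mm past the gate and the stick is out.
- stop: Carrier of the hidden stop (origin and axes = the locker's; it does not show the pad). The pad, a rubber plate facing the gate, has its face set anywhere from x +150 to +185, new each time: find it by feel. It yields along +x at 1.2 N/mm, at most 16 mm. 5 N or more for 0.2 s on it is firmly home; above 18 N crushes. Let go, it pushes the jar back by what it had yielded.
- red_jar: Sample jar with red screw cap and off-white body, diameter 53, height 64, mass about 0.25 kg; origin at the middle of its underside, z up. It stands upright on the infeed deck between the rails, in front of the flap.
- push_stick: Push stick lying on the bench. Origin: underside, below the middle of the red handle block; +x along the stick to its front, z up. Block 50 long (x), 28 wide (y), 60 tall; from it a light white bar, 26 wide, 52 tall, runs level to the rubber front face at x +240. 0.26 kg, mostly in the block. Its underside is carried just over the deck; the flap's edge rides on its flat top.
- stick_front (a point): Middle of the push stick's flat front face (240 mm ahead of the stick's origin, 26 mm above its underside).
- blue_jar: Bystander: sample jar with blue cap, 53 diameter x 64; origin at the middle of its underside.
- black_jar: Bystander: sample jar with black cap, 53 diameter x 64; origin at the middle of its underside.
- deck_end (a point): Middle of the infeed deck's outer edge, on its top: 135 mm before the gate, 5 mm above the bench. The deck is flat, 5 thick, 90 wide, and runs on through the gate to the locker's rear. On it two steel rails, 62 mm apart inside, tops 18 above the bench, lead to the gate; their outer ends splay open slightly.

How it is judged:
On the way, in this order (a step that is already met when the one before it is completed fails the run):
1. the stick pushes the red-capped jar under the lifted flap (value of joint flap above 0.5 rad and x of red_jar in the frame of locker above 0.02 m and distance between stick_front and red_jar below 0.06 m), for 0.05 s.
2. the jar is pressed home on the stop pad with at least 5 N (contact force between red_jar and stop above 5 N), for 0.2 s.
At the end, for the whole second after the job is handed in: The red-capped jar stands upright and still inside the locker, its middle more than 112 mm past the gate; the flap is shut (under 0.06 rad); the push stick lies still on the bench or deck (origin under 30 mm high), its front face outside the gate (value of joint flap below 0.06 rad and x of red_jar in the frame of locker above 0.112 m and angle between red_jar's own z axis and vertical below 0.15 rad and linear speed of each of red_jar, push_stick below 0.02 m/s and x of stick_front in the frame of locker below -0.005 m and height (world z) of push_stick between -0.02 and 0.03 m); the robot touches nothing.
It fails at once if the jar is crushed on the stop (18 N or more) (contact force between red_jar and stop above 18 N).
It fails at once if the jar is tipped by more than 0.35 rad (angle between red_jar's own z axis and vertical above 0.35 rad).
It fails at once if the hand touches the red-capped jar (contact force between any of the fingers, the arm and red_jar above 0.5 N).
It fails at once if another jar is moved by more than 20 mm (distance of any of blue_jar, black_jar from where it was at the start of the episode above 0.02 m).
It also fails if it takes over 58 s, if anything falls off the work surface, if the arm or the gripper's body presses on something with over 40 N, if the wrist force passes 120 N, or if a joint passes its speed limit or range.

## Working session

There is one attempt and no reset: what is moved stays moved. The work goes in short steps, Python scripts to look and compute and a shell command to move; the robot and the scene stay as the last step left them, time stands still between calls to the robot, and variables do not carry over. Pictures are saved under pics/ and viewed, at most 10 in all, crops included, and the job is handed in when it is done.

```bash
ls; mkdir -p pics; python3 - <<'E'
from cell import robot, camrig, probe_bus, job_done
import cv2
s=probe_bus.state();print(s)
for n in("top","scene"):
    d=camrig.get_image(n);cv2.imwrite(f"pics/{n}0.png",d["image"]);print(n,d["intrinsics"],d["dist_coeffs"],d["origin"],d["rotation"])
E
```

```text
cell.py
inch.py
pics
{'clock': 0.0, 'joint_pos': array([ 1.13178645,  0.41190438, -0.01271975,  1.59700176,  0.00563504,
        1.13430762, -0.08217886]), 'joint_vel': array([-0.00259435, -0.00047798,  0.00081772, -0.00116774, -0.0008399 ,
       -0.00042859,  0.00110293]), 'effort': array([-5.00350711e-05, -5.87957060e+01,  6.41616862e-01, -2.91076684e+01,
       -5.38149895e-02,  1.83054199e-02,  1.87939008e-04]), 'tcp_pos': array([ 0.2262596 , -0.58208296,  0.22182357]), 'orientation': array([-7.63056886e-04,  9.82855153e-01,  1.84377658e-01, -2.14728571e-04]), 'force': array([0.1138944 , 0.44867629, 0.06402931]), 'wrist_torque': array([-0.057342  ,  0.06067944,  0.02342805]), 'grip_force': 0.0, 'width': 0.9963964861752785}
top [[391.18844368   0.         256.55882073]
 [  0.         391.18844368 191.8545395 ]
 [  0.           0.           1.        ]] [-0.05962971  0.          0.          0.          0.        ] [ 0.3822261  -0.00698336  1.02335497] [ 0.70846458  0.07909812 -0.07652542 -0.6971121 ]
scene [[406.60652122   0.         252.68656385]
 [  0.         406.60652122 189.29736512]
 [  0.           0.           1.        ]] [-0.051097  0.        0.        0.        0.      ] [-0.10290667  0.7286891   0.58638933] [-0.30960963 -0.18620535  0.49058342  0.79296744]
```

View pics/top0.png

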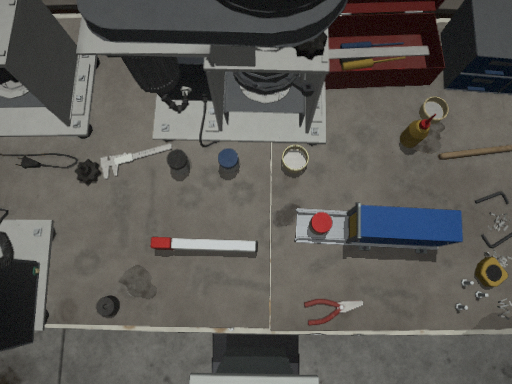

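View pics/scene0.png

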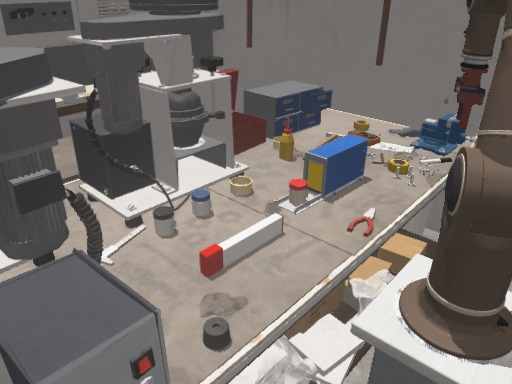

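The top view shows the stick's red block at about (161,242) with the bar running right to (256,246). The red jar is at (320,223) on the deck, with the blue locker at (350–460, 207–245). The blue and black jars at (228,159) and (178,159) are clear of the path. The scene view agrees with this layout.

```bash
cat > h.py <<'E'
import numpy as np,cv2
from scipy.spatial.transform import Rotation as R
def rays(d,px):
    p=cv2.undistortPoints(np.array(px,float).reshape(-1,1,2),d["intrinsics"],np.array(d["dist_coeffs"]))[:,0]
    v=np.c_[p[:,0],-p[:,1],-np.ones(len(p))]
    q=np.array(d["rotation"]);M=R.from_quat(q,scalar_first=True).as_matrix() if q.size==4 else q
    return v@M.T
def plane(d,px,z):
    v=rays(d,px);o=np.array(d["origin"]);return o+v*((z-o[2])/v[:,2])[:,None]
def blobs(mask,amin=30):
    return sorted([c for c in cv2.findContours(mask.astype(np.uint8),0,2)[0] if cv2.contourArea(c)>amin],key=cv2.contourArea,reverse=True)
def masks(im):
    h=cv2.cvtColor(im,cv2.COLOR_BGR2HSV);H,S,V=[h[...,i].astype(int) for i in range(3)]
    return dict(red=((H<8)|(H>172))&(S>170)&(V>120),blue=(H>100)&(H<125)&(S>130)&(V>60),white=(S<40)&(V>185))
E
python3 - <<'E'
from cell import robot, camrig, probe_bus, job_done
from h import *
d=camrig.get_image("top");m=masks(d["image"])
for k,z in(("red",.06),("blue",.135),("white",.052)):
    for c in blobs(m[k]):
        r=cv2.minAreaRect(c);x,y=r[0]
        if not(140<x<470 and 140<y<260):continue
        zz=.069 if k=="red" and x>280 else z
        P=plane(d,cv2.boxPoints(r),zz);print(k,np.round(r[0],1),cv2.contourArea(c),"ctr",plane(d,[r[0]],zz)[0].round(4),"\n",P[:,:2].round(4).tolist())
        (e,rr)=cv2.minEnclosingCircle(c);print("circ",e,rr)
im=d["image"][190:265,140:480];cv2.imwrite("pics/c1.png",cv2.resize(im,None,fx=2.35,fy=2.35,interpolation=2))
E
```

```text
red [321. 222.] 247.0 ctr [ 0.5226 -0.1616  0.069 ] 
 [[0.5447, -0.1397], [0.5454, -0.1843], [0.5007, -0.1833], [0.5001, -0.1391]]
circ (320.8157958984375, 222.3552703857422) 9.833030700683594
red [160. 242.] 160.5 ctr [0.4677 0.2343 0.06  ] 
 [[0.4795, 0.2576], [0.4804, 0.2127], [0.4559, 0.2112], [0.4549, 0.2558]]
circ (160.0, 242.0) 9.848958015441895
blue [411.  223.3] 3028.0 ctr [ 0.5128 -0.3596  0.135 ] 
 [[0.4817, -0.238], [0.5546, -0.2449], [0.5446, -0.4852], [0.4712, -0.4741]]
circ (411.0, 223.5) 52.97414779663086
white [213.  244.2] 620.0 ctr [0.4654 0.1039 0.052 ] 
 [[0.4563, 0.206], [0.478, 0.2065], [0.4743, 0.002], [0.4527, 0.0024]]
circ (213.0, 245.5) 41.14921951293945
```

View pics/c1.png

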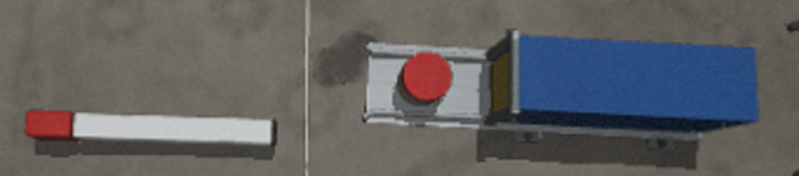

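The crop shows the stick with its front end right at about x=275. The deck's outer edge runs from (368,43) to (363,122), and the gate frame is at x≈516. The darker side faces pollute my boxes, so I'll refine using brightness-separated top faces.

```bash
python3 - <<'E'
from cell import robot, camrig, probe_bus, job_done
from h import *
d=camrig.get_image("top");im=d["image"];h=cv2.cvtColor(im,cv2.COLOR_BGR2HSV);V=h[...,2].astype(int);S=h[...,1]
print("blue col V",V[200:255:1,410].tolist());print("red col V",V[232:255,160].tolist(),"white",V[232:258,213].tolist(),V[232:258,245].tolist())
print("deck rows",V[224,285:352].tolist());print("deck col300",V[200:250,305].tolist())
print("front row",V[246,245:265].tolist(), "red row",V[241,146:178].tolist(), S[241,146:178].tolist())
for a,z in(([(296.6,208.3),(294.5,241.9)],.005),([(296.6,208.3),(294.5,241.9)],.018),([(361.3,205.7),(461.3,210)],.135),([(361.3,237),(462,242)],.135)):print(z,plane(d,a,z).round(4)[:,:2].tolist())
E
```

```text
blue col V [100, 103, 102, 99, 99, 102, 102, 90, 125, 131, 131, 132, 132, 127, 128, 133, 131, 131, 129, 129, 129, 130, 131, 130, 130, 130, 128, 132, 131, 129, 132, 130, 126, 129, 129, 129, 130, 132, 126, 51, 42, 43, 40, 41, 52, 66, 88, 86, 67, 57, 58, 57, 62, 58, 58]
red col V [109, 108, 106, 109, 104, 142, 157, 161, 162, 162, 164, 162, 162, 162, 164, 128, 67, 58, 64, 66, 64, 65, 59] white [108, 111, 111, 112, 109, 111, 111, 144, 189, 200, 201, 200, 201, 201, 201, 198, 203, 146, 89, 69, 70, 67, 66, 64, 101, 110] [106, 105, 106, 111, 111, 105, 110, 112, 146, 188, 202, 198, 198, 198, 198, 201, 199, 200, 149, 92, 67, 65, 67, 65, 67, 97]
deck rows [84, 81, 80, 83, 88, 92, 97, 108, 108, 112, 109, 132, 172, 171, 170, 170, 170, 172, 172, 170, 171, 170, 173, 168, 61, 51, 60, 167, 170, 172, 172, 169, 166, 168, 167, 168, 166, 168, 166, 166, 166, 163, 165, 165, 163, 162, 161, 144, 166, 166, 163, 162, 164, 165, 166, 164, 162, 160, 151, 93, 87, 91, 83, 55, 40, 66, 66]
deck col300 [109, 107, 109, 111, 110, 114, 108, 110, 120, 155, 168, 164, 132, 84, 83, 156, 172, 172, 168, 175, 173, 171, 172, 175, 171, 169, 172, 173, 175, 174, 176, 174, 177, 174, 174, 177, 167, 167, 112, 95, 159, 179, 129, 115, 111, 112, 112, 111, 110, 113]
front row [198, 198, 199, 202, 201, 199, 202, 202, 200, 201, 123, 49, 46, 110, 114, 115, 110, 112, 111, 109] red row [98, 104, 104, 103, 107, 131, 159, 159, 160, 159, 165, 160, 162, 160, 162, 162, 165, 161, 162, 166, 162, 165, 163, 150, 100, 120, 179, 199, 200, 199, 201, 201] [31, 29, 29, 25, 69, 175, 186, 184, 183, 186, 182, 188, 184, 185, 184, 186, 181, 181, 186, 180, 178, 179, 185, 178, 168, 26, 0, 5, 6, 5, 6, 5]
0.005 [[0.5676, -0.108], [0.4789, -0.1021]]
0.018 [[0.5652, -0.1067], [0.4776, -0.1008]]
0.135 [[0.5523, -0.2454], [0.5455, -0.4819]]
0.135 [[0.4797, -0.2425], [0.4707, -0.4766]]
```

```bash
cat >> h.py <<'E'
def edge(d,ch,cols,lo,hi,z,thr,rising,axis=0):
    """subpixel threshold crossings along columns (axis0) or rows (axis1), cast on plane, fit line a+b*t"""
    pts=[]
    for c in cols:
        p=(ch[lo:hi,c] if axis==0 else ch[c,lo:hi]).astype(float)
        g=(p[:-1]<thr)&(p[1:]>=thr) if rising else (p[:-1]>=thr)&(p[1:]<thr)
        i=np.flatnonzero(g)
        if len(i)==0: continue
        i=i[0];s=lo+i+(thr-p[i])/(p[i+1]-p[i])
        pts.append((c,s) if axis==0 else (s,c))
    P=plane(d,pts,z)[:,:2];a,b=(1,0) if axis==0 else (0,1)
    f=np.polyfit(P[:,a],P[:,b],1);r=P[:,b]-np.polyval(f,P[:,a])
    k=abs(r)<2.5*np.median(abs(r))+1e-4;f=np.polyfit(P[k,a],P[k,b],1)
    return f,r[k].std()   # axis0: x=f(y); axis1: y=f(x)
E
python3 - <<'E'
from cell import robot, camrig, probe_bus, job_done
from h import *
d=camrig.get_image("top");im=d["image"].astype(int);V=im.max(2);B=im[...,0]-im[...,2];Rr=im[...,2]-im[...,1];V0=V
f1,e1=edge(d,B,range(370,455),196,222,.135,40,True);
f2,e2=edge(d,V,range(370,455),222,252,.135,90,False)
print("locker top far/near",f1,e1,f2,e2,"at y=-.24:",np.polyval(f1,-.24),np.polyval(f2,-.24),"at -.36",np.polyval(f1,-.36),np.polyval(f2,-.36))
g,e=edge(d,B,range(212,238),440,480,.135,40,False,1);print("rear y",g,e,np.polyval(g,.51))
g,e=edge(d,V,range(214,236),285,300,.005,140,True,1);print("deck end y",g,e,np.polyval(g,.52))
w1,e1=edge(d,V,range(180,250),230,245,.052,155,True);w2,e2=edge(d,V,range(180,250),246,262,.052,155,False)
print("stick",w1,e1,w2,e2,[np.polyval(w,[.2343,.1,0]) for w in(w1,w2)])
g,e=edge(d,V,range(243,249),248,262,.052,130,False,1);print("front y",g,np.polyval(g,.463))
g,e=edge(d,Rr,range(239,246),146,160,.06,60,True,1);print("block rear y",g,np.polyval(g,.467))
g,e=edge(d,Rr,range(239,246),160,180,.06,60,False,1);print("block front y",g,np.polyval(g,.467))
# jar: from both views, cap top centre
for c in blobs(masks(d["image"])["red"]):
    (x,y),r=cv2.minEnclosingCircle(c)
    if 300<x<340: print(plane(d,[(x,y)],.069), plane(d,[cv2.minAreaRect(c)[0]],.069), plane(d,[(x,y)],.064))
E
```

```text
locker top far/near [0.0402921  0.56469371] 0.00021612727304916337 [0.04206186 0.49240759] 0.00020146455167180285 at y=-.24: 0.5550236066246828 0.4823127415522865 at -.36 0.5501885540923698 0.47726531822650026
rear y [-0.04499768 -0.45603187] 0.00013146659886025688 -0.4789806850761602
deck end y [-0.08184868 -0.0632197 ] 0.00042306080748945237 -0.10578101319668484
stick [0.01237537 0.47648279] 0.0003986280836330808 [0.01301713 0.45252155] 0.00026770508050471647 [array([0.47938234, 0.47772032, 0.47648279]), array([0.45557147, 0.45382327, 0.45252155])]
front y [-0.00803975  0.00394065] 0.0002182456868004383
block rear y [0.00391758 0.25616319] 0.25799269842783384
block front y [0.02037274 0.19990943] 0.2094234947737285
[[ 0.52230121 -0.16143542  0.069     ]] [[ 0.52262245 -0.16158226  0.069     ]] [[ 0.52303509 -0.16224462  0.064     ]]
```

Stick origin ≈ (0.4675, 0.234), yaw ≈ −π/2−0.013. The locker gate is ≈ (0.5187, −0.240), with its axis along (−0.041, −0.999). I'll turn the tool so it closes across the block, then travel there.

```bash
python3 inch.py '[[0,0,0,-0.12],[0,0,0,-0.12],[0,0,0,-0.12],[0,0,0,-0.12],[0,0,0,-0.12],[0,0,0,-0.12],[0,0,0,-0.12],[0,0,0,-0.12],[0,0,0,-0.12],[0,0,0,-0.107]]' 1.0 40
python3 inch.py '[[0.034,0.0096,0,0],[0.034,0.0096,0,0],[0.034,0.0096,0,0],[0.034,0.0096,0,0],[0.034,0.0096,0,0],[0.034,0.0096,0,0],[0.034,0.0096,0,0],[0.034,0.0096,0,0],[0.034,0.0096,0,0],[0.034,0.0096,0,0],[0.034,0.0096,0,0],[0.034,0.0096,0,0]]'
python3 -c "
from cell import robot, camrig, probe_bus, job_done
s=probe_bus.state();print(s['tcp_pos'],s['orientation'],s['joint_pos'])"
```

```text
clock: 1.08
tcp_pos: [0.2264, -0.5825, 0.2225]
orientation: [-0.0, 0.71, 0.705, 0.0]
force: [-0.9, -0.2, -0.5]
width: 0.994
grip_force: 0.0
clock: 2.08
tcp_pos: [0.347, -0.1745, 0.2228]
orientation: [0.0, 0.712, 0.702, -0.0]
force: [-0.2, 0.3, 0.7]
width: 1.002
grip_force: 0.0
[ 0.34704013 -0.17448099  0.22282794] [ 4.08665828e-04  7.11768594e-01  7.02413898e-01 -1.36485952e-04] [ 0.89709274  0.03077744 -0.55792824  2.09113131  0.01978205  1.02382007
  0.31586806]
```

```bash
python3 inch.py '[[0.034,0.0096,0,0],[0.034,0.0096,0,0],[0.034,0.0096,0,0],[0.034,0.0096,0,0],[0.034,0.0096,0,0],[0.034,0.0096,0,0],[0.034,0.0096,0,0],[0.034,0.0096,0,0],[0.034,0.0096,0,0],[0.034,0.0096,0,0],[0.034,0.0096,0,0],[0.034,0.0096,0,0]]'
python3 inch.py '[[0,0,0.03,0],[0,0,0.03,0],[0,0,0.03,0],[0,0,0,0],[0,0,0,0]]'
python3 - <<'E'
from cell import robot, camrig, probe_bus, job_done
from h import *
s=probe_bus.state();print(s['tcp_pos'],s['orientation'])
d=camrig.get_image("wrist");cv2.imwrite("pics/w1.png",d["image"])
for c in blobs(masks(d["image"])["red"],200)[:3]:
    r=cv2.minAreaRect(c);print(r,plane(d,[r[0]],.06)[0].round(4),plane(d,cv2.boxPoints(r),.06)[:,:2].round(4).tolist())
E
```

```text
clock: 3.08
tcp_pos: [0.4678, 0.2319, 0.2225]
orientation: [0.0, 0.712, 0.702, -0.0]
force: [0.8, -1.0, 0.1]
width: 1.0
grip_force: 0.0
clock: 3.5
tcp_pos: [0.4666, 0.2301, 0.132]
orientation: [-0.001, 0.711, 0.703, -0.001]
force: [1.2, -0.2, 0.8]
width: 1.001
grip_force: 0.0
[0.4665643  0.23011107 0.13198827] [-0.00071469  0.7114891   0.70269538 -0.00139515]
((256.5, 189.5), (57.0, 31.0), 90.0) [0.4683 0.24   0.06  ] [[0.4567, 0.2626], [0.4803, 0.2623], [0.4804, 0.2161], [0.4555, 0.2164]]
```

View pics/w1.png

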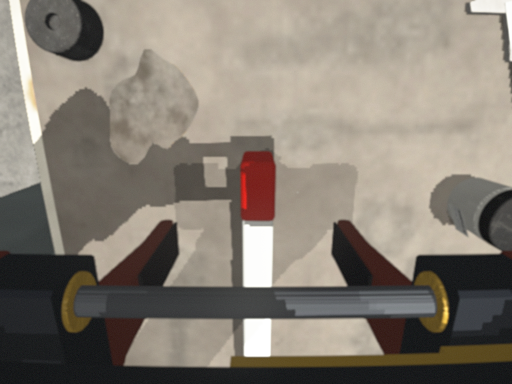

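The wrist view shows the red block at (257,190), well centred between the open fingers. I'll descend, close and lift slightly.

```bash
python3 inch.py '[[0.005,0.001,0.02,0],[0,0,0.025,0],[0,0,0.025,0],[0,0,0.02,0],[0,0,0.02,0],[0,0,0,0],[0,0,0,0]]'
python3 inch.py '[[0,0,0,0],[0,0,0,0],[0,0,0,0],[0,0,0,0],[0,0,0,0],[0,0,0,0],[0,0,0,0],[0,0,0,0]]' 0.0 45
python3 inch.py '[[0,0,-0.004,0],[0,0,-0.004,0],[0,0,-0.004,0],[0,0,0,0],[0,0,0,0]]'
```

```text
clock: 4.13
tcp_pos: [0.4693, 0.2357, 0.024]
orientation: [0.0, 0.712, 0.702, 0.0]
force: [-0.1, 0.5, -0.5]
width: 1.0
grip_force: 0.0
clock: 4.8
tcp_pos: [0.4685, 0.2354, 0.0226]
orientation: [-0.0, 0.712, 0.702, -0.0]
force: [0.3, 0.3, -0.4]
width: 0.431
grip_force: 0.0
clock: 5.22
tcp_pos: [0.4686, 0.2354, 0.0349]
orientation: [0.0, 0.712, 0.702, 0.0]
force: [-1.8, 0.3, -2.0]
width: 0.321
grip_force: 45.0
```

```bash
python3 inch.py '[[0,0,-0.008,0.027],[0,0,-0.006,0],[-0.0146,0.0139,0,0],[-0.0146,0.0139,0,0],[-0.0146,0.0139,0,0],[-0.0146,0.0139,0,0],[-0.0146,0.0139,0,0],[0,0,0,0],[0,0,0,0],[0,0,0,0]]'
python3 - <<'E'
from cell import robot, camrig, probe_bus, job_done
from h import *
s=probe_bus.state();print(s['tcp_pos'],s['orientation'],s['wrist_torque'])
d=camrig.get_image("scene");cv2.imwrite("pics/s1.png",cv2.resize(d["image"][150:300,150:400],None,fx=3,fy=3,interpolation=2))
t=camrig.get_image("top");cv2.imwrite("pics/t1.png",cv2.resize(t["image"][190:265,140:370],None,fx=3.4,fy=3.4,interpolation=2))
E
```

```text
clock: 6.05
tcp_pos: [0.5346, 0.1602, 0.049]
orientation: [-0.0, 0.721, 0.693, 0.0]
force: [-0.7, 0.6, -2.8]
width: 0.315
grip_force: 45.0
[0.5346332  0.16023904 0.04899043] [-2.56374832e-04  7.21107387e-01  6.92823243e-01  1.59726886e-04] [ 0.07190135 -0.04270507  0.01601716]
```

View pics/s1.png

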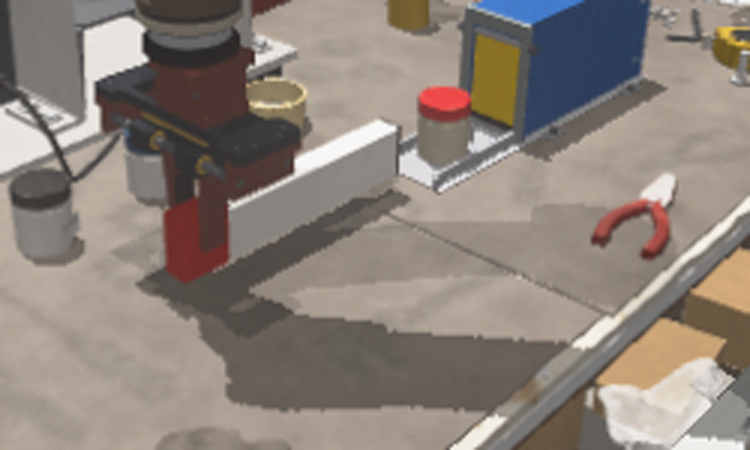

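View pics/t1.png

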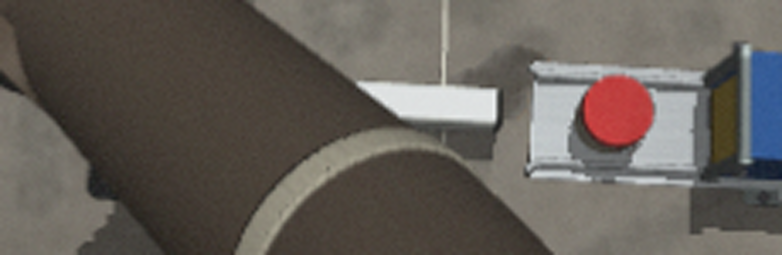

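The scene crop shows the stick held level above the bench, in line with the deck and jar. Its front bottom corner is at (400,183) and the handle bottom corner at (185,281). I'll compute underside heights and lateral alignment next.

```bash
python3 - <<'E'
from cell import robot, camrig, probe_bus, job_done
from h import *
s=probe_bus.state();T=s['tcp_pos'];q=s['orientation'];th=2*np.arctan2(q[2],q[1]);ux=-np.array([np.cos(th),np.sin(th)]);print("dir",ux)
n=np.array([-ux[1],ux[0]]) # left normal
n=n if n[0]<0 else -n      # towards robot
d=camrig.get_image("scene");o=np.array(d["origin"])
for name,p,hw in(("front bottom",(400,183),.013),("front top",(398,127),.013),("block bottom",(185,281),.014),("block bot front",(228,258),.014)):
    px=(150+p[0]/3,150+p[1]/3);v=rays(d,[px])[0]
    c=T[:2]+n*hw
    t=((c-o[:2])@n)/(v[:2]@n);P=o+t*v;print(name,P.round(4),"along",((P[:2]-T[:2])@ux).round(4))
t=camrig.get_image("top");V=t["image"].max(2).astype(float)
z=.052+.018
w1,e1=edge(t,V,range(256,284),205,222,z,155,True);w2,e2=edge(t,V,range(265,284),218,235,z,155,False)
y=-.06;print(w1,w2,"stick mid at y=-.06",(np.polyval(w1,y)+np.polyval(w2,y))/2,"locker axis",.52855+.0412*y,"tool line",T[0]+ux[0]/ux[1]*(y-T[1]))
E
```

```text
dir [-0.03842994 -0.9992613 ]
front bottom [ 0.512  -0.0836  0.0072] along 0.2451
front top [ 0.5122 -0.0767  0.0699] along 0.2381
block bottom [0.5213 0.185  0.024 ] along -0.0237
block bot front [0.5195 0.1381 0.0246] along 0.0232
[0.05328987 0.54098714] [0.04096311 0.51493856] stick mid at y=-.06 0.5251352583351431 locker axis 0.5260779999999999 tool line 0.5258732368751152
```

Aligned to within about 1 mm, with the underside at about 18 mm (front) to 24 mm (block). I'll lower 10 mm, then push.

```bash
python3 inch.py '[[0,0,0.005,0],[0,0,0.005,0],[-0.009,0,0,0],[-0.009,0,0,0],[-0.009,0,0,0],[-0.009,0,0,0],[-0.006,0,0,0],[-0.004,0,0,0],[-0.004,0,0,0],[-0.004,0,0,0],[-0.004,0,0,0],[-0.004,0,0,0]]'
python3 inch.py '[[-0.005,0,0,0],[-0.005,0,0,0],[-0.005,0,0,0],[-0.005,0,0,0],[-0.005,0,0,0],[-0.005,0,0,0],[-0.005,0,0,0],[-0.005,0,0,0]]'
python3 - <<'E'
from cell import robot, camrig, probe_bus, job_done
from h import *
d=camrig.get_image("scene");cv2.imwrite("pics/s2.png",cv2.resize(d["image"][120:270,180:400],None,fx=3,fy=3,interpolation=2))
E
```

```text
clock: 7.25
tcp_pos: [0.5328, 0.0985, 0.039]
orientation: [-0.0, 0.721, 0.693, 0.001]
force: [0.8, 4.1, -0.6]
width: 0.318
grip_force: 45.0
clock: 7.92
tcp_pos: [0.5309, 0.0572, 0.0386]
orientation: [0.0, 0.721, 0.693, -0.0]
force: [0.0, 3.6, 0.4]
width: 0.314
grip_force: 45.0
```

View pics/s2.png

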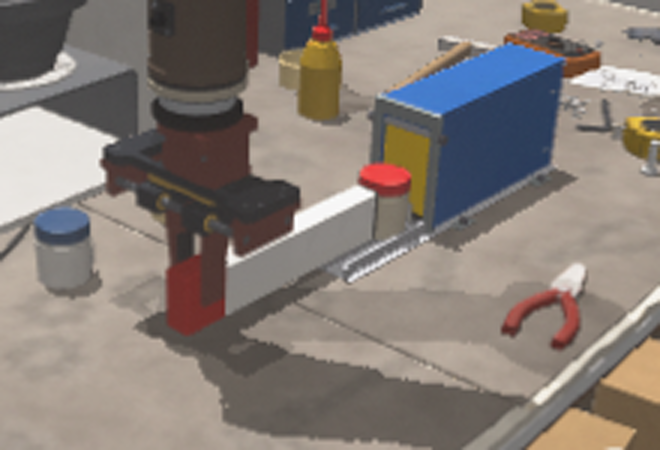

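The jar is ahead of the stick front at (385,205), just before the yellow flap, and upright. The vertical force suggests the bar rubs the deck, so I'll raise it 3 mm and go on pushing through the flap.

```bash
python3 inch.py '[[0,0,-0.003,0],[-0.005,0,0,0],[-0.005,0,0,0],[-0.005,0,0,0],[-0.005,0,0,0],[-0.005,0,0,0],[-0.005,0,0,0],[-0.005,0,0,0]]'
python3 inch.py '[[-0.005,0,0,0],[-0.005,0,0,0],[-0.005,0,0,0],[-0.005,0,0,0],[-0.005,0,0,0],[-0.005,0,0,0],[-0.005,0,0,0],[-0.005,0,0,0]]'
```

```text
clock: 8.63
tcp_pos: [0.5295, 0.0227, 0.0417]
orientation: [-0.0, 0.721, 0.693, 0.0]
force: [0.9, 5.3, -1.3]
width: 0.313
grip_force: 45.0
clock: 9.3
tcp_pos: [0.5279, -0.0172, 0.0417]
orientation: [-0.0, 0.721, 0.693, 0.0]
force: [-0.8, 5.3, -1.7]
width: 0.313
grip_force: 45.0
```

```bash
python3 inch.py '[[-0.006,0,0,0],[-0.006,0,0,0],[-0.006,0,0,0],[-0.006,0,0,0],[-0.006,0,0,0],[-0.006,0,0,0],[-0.006,0,0,0]]'
python3 inch.py '[[-0.005,0,0,0],[-0.005,0,0,0],[-0.004,0,0,0],[-0.004,0,0,0],[-0.004,0,0,0],[-0.003,0,0,0]]'
python3 inch.py '[[-0.0015,0,0,0],[-0.0015,0,0,0],[0,0,0,0]]'
```

```text
clock: 9.88
tcp_pos: [0.526, -0.0598, 0.0416]
orientation: [-0.0, 0.721, 0.693, -0.0]
force: [0.5, 4.6, -0.8]
width: 0.319
grip_force: 45.0
clock: 10.38
tcp_pos: [0.5252, -0.0846, 0.0416]
orientation: [0.0, 0.721, 0.693, -0.0]
force: [0.2, 3.6, -1.2]
width: 0.315
grip_force: 45.0
clock: 10.63
tcp_pos: [0.5251, -0.0875, 0.0416]
orientation: [0.0, 0.721, 0.693, -0.0]
force: [0.8, 2.7, -1.3]
width: 0.316
grip_force: 45.0
```

```bash
python3 inch.py '[[-0.0015,0,0,0],[-0.0015,0,0,0],[-0.001,0,0,0]]' | grep -E 'tcp|force'; python3 inch.py '[[-0.0015,0,0,0],[-0.0015,0,0,0],[-0.001,0,0,0]]'| grep -E 'tcp|force'
```

```text
tcp_pos: [0.5249, -0.0914, 0.0416]
force: [0.3, 2.7, -3.8]
grip_force: 45.0
tcp_pos: [0.5246, -0.0956, 0.0414]
force: [-0.4, 2.0, -3.8]
grip_force: 45.0
```

```bash
python3 inch.py '[[-0.0015,0,0,0],[-0.0015,0,0,0],[-0.001,0,0,0]]' | grep -E 'tcp|force'; python3 inch.py '[[-0.0015,0,0,0],[-0.0015,0,0,0],[-0.001,0,0,0]]'| grep -E 'tcp|force'
```

```text
tcp_pos: [0.5246, -0.0995, 0.0415]
force: [0.7, 1.5, -4.7]
grip_force: 45.0
tcp_pos: [0.5245, -0.1034, 0.0416]
force: [0.2, 2.6, -4.3]
grip_force: 45.0
```

```bash
python3 inch.py '[[-0.0015,0,0,0],[-0.0015,0,0,0],[-0.001,0,0,0]]' | grep -E 'tcp|force: \['; python3 inch.py '[[-0.0015,0,0,0],[-0.0015,0,0,0],[-0.001,0,0,0]]'| grep -E 'tcp|force: \['
```

```text
tcp_pos: [0.5243, -0.1074, 0.0416]
force: [1.0, 1.8, -4.2]
tcp_pos: [0.5242, -0.1114, 0.0416]
force: [-0.1, 3.0, -4.4]
```

```bash
python3 inch.py '[[-0.0015,0,0,0],[-0.0015,0,0,0],[-0.001,0,0,0]]' | grep -E 'tcp|force: \['; python3 inch.py '[[-0.0015,0,0,0],[-0.0015,0,0,0],[0,0,0,0]]'| grep -E 'tcp|force: \['
```

```text
tcp_pos: [0.524, -0.1153, 0.0416]
force: [-0.6, 3.1, -3.6]
tcp_pos: [0.5239, -0.1186, 0.0416]
force: [-0.2, 0.4, -4.9]
```

```bash
python3 inch.py '[[-0.0015,0,0,0],[-0.0015,0,0,0],[-0.001,0,0,0]]' | grep -E 'tcp|force: \['; python3 inch.py '[[-0.0015,0,0,0],[-0.0015,0,0,0],[0,0,0,0]]'| grep -E 'tcp|force: \['
```

```text
tcp_pos: [0.5238, -0.1218, 0.0416]
force: [0.3, 4.8, -3.9]
tcp_pos: [0.5239, -0.1241, 0.0417]
force: [-0.7, 5.7, -4.5]
```

Force is rising, so the pad has been reached. I'll press a little further and hold.

```bash
python3 inch.py '[[-0.001,0,0,0],[-0.001,0,0,0],[-0.001,0,0,0],[0,0,0,0],[0,0,0,0]]' | grep -E 'tcp|force: \['
```

```text
tcp_pos: [0.5239, -0.1258, 0.0418]
force: [0.1, 8.9, -3.5]
```

```bash
python3 inch.py '[[-0.001,0,0,0],[-0.001,0,0,0],[0,0,0,0],[0,0,0,0],[0,0,0,0],[0,0,0,0],[0,0,0,0]]' | grep -E 'clock|tcp|force: \['
```

```text
clock: 14.13
tcp_pos: [0.524, -0.1271, 0.0418]
force: [0.6, 10.5, -2.9]
```

```bash
python3 inch.py '[[0.001,0,0,0],[0.0015,0,0,0],[0.002,0,0,0],[0.002,0,0,0],[0.003,0,0,0],[0.004,0,0,0],[0.006,0,0,0],[0.008,0,0,0],[0.01,0,0,0],[0.01,0,0,0],[0.01,0,0,0],[0.01,0,0,0]]' | grep -E 'clock|tcp|force: \['
python3 inch.py '[[0.012,0,0,0],[0.012,0,0,0],[0.012,0,0,0],[0.012,0,0,0],[0.012,0,0,0],[0.012,0,0,0],[0.012,0,0,0],[0.012,0,0,0],[0.012,0,0,0],[0.012,0,0,0],[0.012,0,0,0],[0.012,0,0,0]]' | grep -E 'clock|tcp|force: \['
python3 inch.py '[[0.015,0,0,0],[0.015,0,0,0],[0.015,0,0,0],[0.015,0,0,0],[0.015,0,0,0],[0.012,0,0,0],[0,0,0,0],[0,0,0,0]]' | grep -E 'clock|tcp|force: \['
python3 - <<'E'
from cell import robot, camrig, probe_bus, job_done
from h import *
d=camrig.get_image("scene");cv2.imwrite("pics/s3.png",cv2.resize(d["image"][120:290,150:400],None,fx=3,fy=3,interpolation=2))
E
```

```text
clock: 15.13
tcp_pos: [0.5263, -0.0608, 0.0418]
force: [0.7, 0.5, -3.6]
clock: 16.13
tcp_pos: [0.5319, 0.0824, 0.0416]
force: [0.8, 0.5, -2.7]
clock: 16.8
tcp_pos: [0.5352, 0.1688, 0.0415]
force: [1.0, -0.7, -2.4]
```

View pics/s3.png

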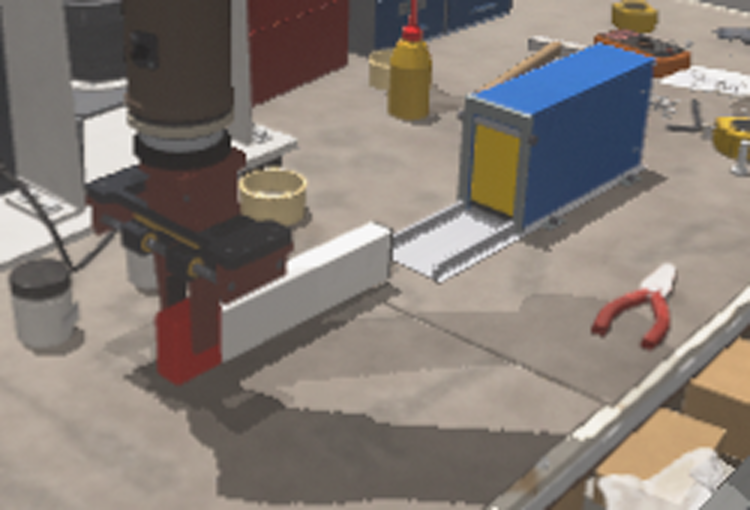

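The picture shows the flap shut (yellow at (495,170)), the jar out of sight inside, and the stick clear of the deck's end. I'll lower it to the bench.

```bash
python3 inch.py '[[0,0,0.003,0],[0,0,0.003,0],[0,0,0.003,0],[0,0,0.002,0],[0,0,0.002,0],[0,0,0,0],[0,0,0,0]]' | grep -E 'clock|tcp|force: \['
python3 inch.py '[[0,0,0.001,0],[0,0,0.001,0],[0,0,0,0]]' | grep -E 'clock|tcp|force: \['
```

```text
clock: 17.43
tcp_pos: [0.5354, 0.1678, 0.0286]
force: [-0.9, 0.4, -0.7]
clock: 17.68
tcp_pos: [0.5355, 0.1679, 0.0283]
force: [-6.1, -3.1, 18.3]
```

```bash
python3 inch.py '[[0,0,-0.001,0],[0,0,0,0]]' | grep -E 'clock|tcp|force: \['
python3 inch.py '[[0,0,0,0],[0,0,0,0],[0,0,0,0],[0,0,0,0],[0,0,0,0],[0,0,0,0],[0,0,0,0],[0,0,0,0],[0,0,0,0],[0,0,0,0]]' 1.0
python3 inch.py '[[0,0,-0.01,0],[0,0,-0.02,0],[0,0,-0.03,0],[0,0,-0.03,0],[0,0,-0.03,0],[0,0,-0.03,0],[0,0,-0.03,0],[0,0,0,0],[0,0,0,0],[0,0,0,0]]'
python3 - <<'E'
from cell import robot, camrig, probe_bus, job_done
from h import *
d=camrig.get_image("scene");cv2.imwrite("pics/s4.png",cv2.resize(d["image"][120:290,150:400],None,fx=3,fy=3,interpolation=2))
E
```

```text
clock: 17.85
tcp_pos: [0.5355, 0.1679, 0.0283]
force: [-1.6, -1.6, 8.7]
clock: 18.68
tcp_pos: [0.5354, 0.1682, 0.0276]
orientation: [0.0, 0.721, 0.693, 0.0]
force: [-0.3, -0.2, 0.2]
width: 0.991
grip_force: 0.0
clock: 19.52
tcp_pos: [0.5351, 0.1678, 0.2076]
orientation: [0.0, 0.721, 0.693, -0.0]
force: [0.2, -0.0, -0.5]
width: 0.996
grip_force: 0.0
```

View pics/s4.png

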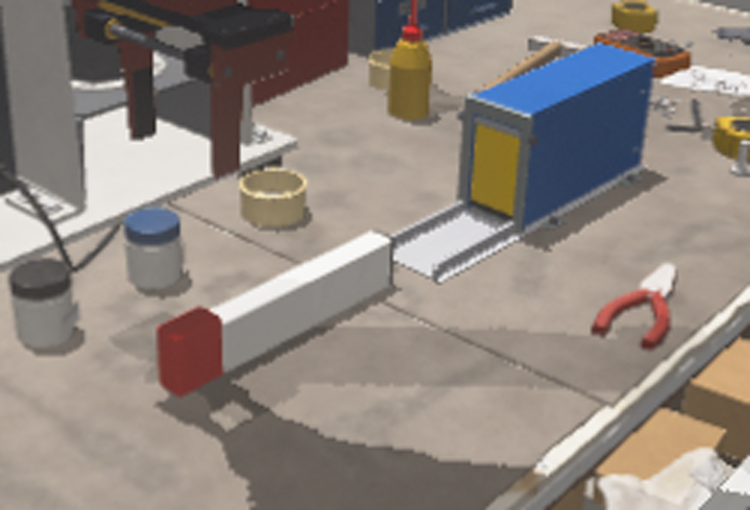

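The stick lies flat on the bench outside the deck, the flap is shut, the other jars stand untouched and the gripper is clear, so I'm handing it in.

```bash
python3 -c "
from cell import robot, camrig, probe_bus, job_done
print(job_done())"
```

```text
the job is handed in; nothing more can be done
None
```

The job is handed in but no verdict came back: the red-capped jar was pressed on the stop with about 10 N at the wrist, the flap is shut, and the stick lies on the bench outside the gate.

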